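# Half draught on the bench dust extractor

### The arm

A 6-joint arm with a two-finger parallel gripper is mounted at the origin on a cart in front of the work surface, level with it; the furniture and walls round the work are solid. World frame = base frame: x ahead of the robot, y to its left, z up, the work surface at z = 0. Lengths are in m, angles in rad, forces in N, time in s.
With the tool pointing down it reaches from about 0.35 to 0.775 m from the base axis. Payload 7.3 kg.
Tool frame: the origin (TCP) lies at the centre of the arm's flange, where the gripper is bolted on; the fingertips stand 178 mm ahead of it and the grasp point (between the pads) lies 159 mm ahead of it (tip_extent is the distance from the TCP to the fingertips, in m); z points along the fingers, y is the line along which they close (so a half turn about z gives the same grasp; the last joint's range is limited). The gripper opens to 92 mm and grips with 3 to 60 N. Pads are 19 mm wide; open, the fingers measure 130 mm over their backs; the gripper's body (75 mm by 190 mm) begins 47 mm behind the grasp point.
Start: joints at [-1.453, 0.342, 1.524, -0, 1.275, -0.146], TCP at [0.137, -0.507, 0.405] pointing down, gripper open.
Joint ranges: [-2.53, 2.53], [-0.77, 2.02], [0.04, 2.7], [-1, 4.14], [0.28, 2.66], [-3.11, 3.11]. Speed limits (rad/s): [2.57, 2.57, 3.14, 3.14, 3.14, 3.14].

### API

Orientations are given as [roll, pitch, yaw] about the fixed x, y, z axes, in that order (R = Rz(yaw) Ry(pitch) Rx(roll)).
In Python, from cell import * gives the robot as it stands.
- The arm moves only by the tool arm_command, never from a script. Its arguments are lists of equal length, an entry for each row: "xyz": the shift along the world's x, y, z in mm, a list of three; "spin": the turn about the world's z in degrees. In form: {"xyz": [[tx, ty, tz], ...], "spin": [spin, ...]}. A call has 1 to 20 rows; each row shifts and turns the commanded pose from where the row before left it; what a row does not reach is not made up. A row lasts 1/10 s, in which the tool goes at most 50 mm and 8.59 degrees, less where a joint would pass 70% of its speed; a pose out of reach is approached as far as the arm can. A call with a gripper value outside its range is refused whole. "jaw" is the opening, from -1 (shut) to 1 (fully open), set as the call begins (left out, the last holds). The fingers move at their own pace and stop on an object; "squeeze" is the grip in N (left out, the last holds). Time passes only in rows, so rows that do not move let the fingers close. It gives the time, the measured TCP pose, the force, the opening and the grip force at its end, in the units of the state.
- observe(): the state, without advancing time (a new reading comes with each control period).
- read_camera(name): name is "scene" or "top"; returns a dict with "img" (384x512x3 uint8, red, green, blue), "depth" (384x512 float32, m along the optical axis (not along the pixel's ray), 0 where there is no reading), "fx", "fy", "cx", "cy" (pixels), "world_from_camera" (4x4, takes a point from camera to world coordinates). Camera axes: x right, y up, looking along -z (the intrinsics and any distortion apply to the point x, -y, -z); pixel columns grow to the right and rows downward; lengths in m; the calibration is good to about 2 mm. A picture is of the moment at which its call begins.
- hand_in(): hands the job in; it is judged then, once.
The state is a dict: "time": time; "qpos": joint angles; "qvel": joint speeds; "joint_efforts": joint torques, N m; "tool_pos": TCP position; "tool_rot": TCP orientation; "contact_force": force on the tool from outside, world axes, zero at the start; "torque": the same for the moment, N m; "opening": finger opening in m; "grip_force": force on a finger pad.
Only numpy, scipy, OpenCV 4.12 (cv2) and the standard library are available. Lean on these libraries where they do the work, as an engineer would, in place of code of your own. Each camera call takes 0.05 s, during which the arm holds its last target. There are 200 camera calls.

### The job

Swing the yellow cover door of the bench dust extractor wide open by its handle, square to the machine or a little further, then take the orange grip of the sprung suction gate behind it and slide the gate until its free edge stands across the middle of the round intake port, the pointer at the red half mark. The spring shuts the gate as soon as it is let go, so finish while your fingers still hold it steady at half. On the way do not let it run to three quarters open, where the draught would swallow small parts, and do not disturb the loose things lying around.

Things in the scene. Friction and masses are not known exactly. Their poses are not given: they have to be found in the camera images.
- extractor: bench dust extractor, fixed: low blue box 130 deep (x) x 220 wide (y) x 145 high (z) mm, white front plate. Origin: centre of its underside, on the bench. Its x points to its back, y to its left seen from the robot, z up; front face at x = -65 mm. Behind its yellow cover door are the round intake port and the sliding gate. Nothing on the machine stands above 147 mm.
- cover_door (a joint): opening angle of the yellow cover door, rad: 0 shut, 1.57 square to the front, stop at 1.9. A sheet-metal pan 180 wide, 50 deep, z = 16 to 140 mm, hinged on an upright axis at its left edge: its right edge comes towards the robot and swings round to the left. Stiff hinge (0.1 N m): it stays where it is left. Starts shut or ajar (up to 0.2).
- cover_hinge (a point): point on the upright hinge axis of the cover door, 115 mm above the bench (in the extractor's frame x = -67, y = +102 mm)
- cover_handle (a point): grip point on the door's bow handle, 115 mm above the bench, on the axis of an upright steel bar 10 mm thick, z = 43 to 135 mm, 35 mm off the door's front panel. It turns with the door. With the door shut it is 86 mm in front of the hinge axis and 147 mm to its right (extractor frame x = -153, y = -45 mm).
- gate_slide (a joint): opening of the suction gate, m: 0 shut, 0.030 half, 0.060 fully open. A steel plate in two level rails on the front face; it opens towards the extractor's right (its -y) against a spring that pulls it shut with 4 N when shut, 8.5 N at half, 13 N fully open. It starts shut.
- gate: the sliding gate with its orange plastic grip tab. Origin: centre of the tab's upper end, 130 mm above the bench (gate shut: extractor frame x = -91, y = +28 mm); axes as the extractor's. The tab is 12 mm thick in the sliding direction, 26 mm deep (13 to 39 mm in front of the front face), 66 mm high (z = 64 to 130 mm). With the door open it has 60 mm and more of free room on both sides.
- gate_edge (a point): middle of the gate's free upright edge (its left edge), which uncovers the port from left to right; carries a small red pointer at its upper end
- port (a point): centre of the round intake port, 54 mm across, in the front face: with the gate at half its free edge stands across this point
- half_mark (a point): the red line in the middle of the slanted white five-line scale above the gate, straight above the port's centre; the red pointer stands at it at half
- sanding_block: loose brown sanding block 56x90x28 mm lying right of the extractor; leave it alone. Origin: centre of its underside
- slat_3: loose wooden slat 20x120x8 mm lying on the bench at the front right; leave it alone. Origin: centre of its underside
- spring_clamp: loose orange and black spring clamp 56x108x22 mm lying on the bench at the left; leave it alone. Origin: centre of its underside

How it is judged:
On the way:
1. the cover door stands wide open (85 degrees or more) while the gate is still shut (value of joint cover_door above 1.48 rad and value of joint gate_slide below 0.005 m), for 0.2 s.
At the end, for the whole second after the job is handed in: the door still stands open at 80 degrees or more, and the robot's fingers hold the gate by its orange grip (more than 4 N between them), at rest, at 30 mm of its 60 mm travel, give or take 4 mm (value of joint cover_door above 1.4 rad and value of joint gate_slide between 0.026 and 0.034 m and velocity of joint gate_slide between -0.01 and 0.01 m/s and contact force between the fingers and gate above 4 N); the arm keeps its last pose, push and grip.
It fails at once if the gate is opened to three quarters or beyond (value of joint gate_slide above 0.045 m).
It fails at once if a loose thing lying round the extractor is moved by more than 25 mm (distance of any of sanding_block, slat_3, spring_clamp from where it was at the start of the episode above 0.025 m).
It also fails if it takes over 48 s, if anything falls off the work surface, if the arm or the gripper's body presses on something with over 40 N, if the wrist force passes 120 N, or if a joint passes its speed limit or range.

## Working session

There is one attempt and no reset: what is moved stays moved. The work goes in short steps, Python scripts to look and compute and a tool call to move; the robot and the scene stay as the last step left them, time stands still between calls to the robot, and variables do not carry over. Pictures are saved under pics/ and viewed, at most 10 in all, crops included, and the job is handed in when it is done.

Besides the shell and the picture viewer there is one more tool, called after "Request:" as a command line: name --pt "numbers of a row" for each row, then --argument value for the rest. arm_command: Moves the arm, as the interface text tells. Its arguments: {"type":"object","properties":{"xyz":{"type":"array","items":{"type":"array","items":{"type":"number"}}},"spin":{"type":"array","items":{"type":"number"}},"jaw":{"type":"number"},"squeeze":{"type":"number"}},"required":["xyz","spin"]}

```bash
ls; mkdir -p pics; cat > h.py <<'E'
from cell import *
import numpy as np, cv2
def P(c,u,v,d=None):
    u,v=int(u),int(v); d=c["depth"][v,u] if d is None else d
    p=np.array([(u-c["cx"])/c["fx"]*d,-(v-c["cy"])/c["fy"]*d,-d,1]); return (c["world_from_camera"]@p)[:3]
def cloud(c):
    v,u=np.mgrid[:384,:512]; d=c["depth"]
    p=np.stack([(u-c["cx"])/c["fx"]*d,-(v-c["cy"])/c["fy"]*d,-d,np.ones_like(d)],-1)
    return (p@c["world_from_camera"].T)[...,:3]
E
python3 - <<'E'
from h import *
o=observe(); print(o)
ims=[]
for n in("scene","top"):
    c=read_camera(n); print(n,{k:v for k,v in c.items() if k not in("img","depth")}); np.save(n+"0.npy",c,allow_pickle=True)
    cv2.imwrite(f"pics/{n}0.png",cv2.resize(c["img"][...,::-1],(768,576)))
E
```

```text
pics
{'time': 0.0, 'qpos': array([-1.45301680e+00,  3.42718809e-01,  1.52503451e+00,  7.90818701e-06,
        1.27539462e+00, -1.45953513e-01]), 'qvel': array([ 0.00025236,  0.00123996, -0.00140732, -0.00032465,  0.00111887,
       -0.00168485]), 'joint_efforts': array([-4.38348679e-04, -4.31243920e+01, -2.44222856e+01,  7.18801282e-02,
        5.60044439e-02, -1.52467323e-04]), 'tool_pos': array([ 0.13688972, -0.50669394,  0.40404068]), 'tool_rot': array([-3.14005501e+00, -2.33674932e-04,  2.63730549e-01]), 'contact_force': array([0.03398558, 0.21879548, 0.53344481]), 'torque': array([-0.03635312, -0.00542856,  0.0325713 ]), 'grip_force': 0.0, 'opening': 0.09155062054560668}
scene {'fx': 483.4051887925225, 'fy': 483.4051887925225, 'cx': 253.9723386014314, 'cy': 196.21364673383792, 'world_from_camera': array([[-0.79941052,  0.40799921, -0.44099826, -0.09437197],
       [-0.60073805, -0.53365265,  0.5952551 ,  0.57426756],
       [ 0.00752372,  0.74077763,  0.6717082 ,  1.03104791],
       [ 0.        ,  0.        ,  0.        ,  1.        ]])}
top {'fx': 493.7781975130727, 'fy': 493.7781975130727, 'cx': 258.64406636333723, 'cy': 194.66436765144775, 'world_from_camera': array([[-0.01479303,  0.99397141, -0.10863702,  0.34545298],
       [-0.99977454, -0.01304858,  0.01675104, -0.23518822],
       [ 0.0152325 ,  0.10886033,  0.99394034,  1.66888821],
       [ 0.        ,  0.        ,  0.        ,  1.        ]])}
```

View pics/scene0.png

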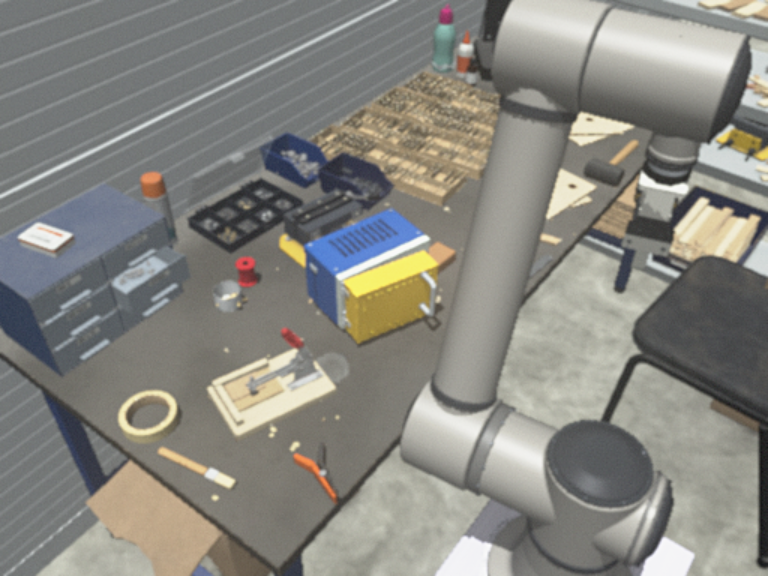

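View pics/top0.png

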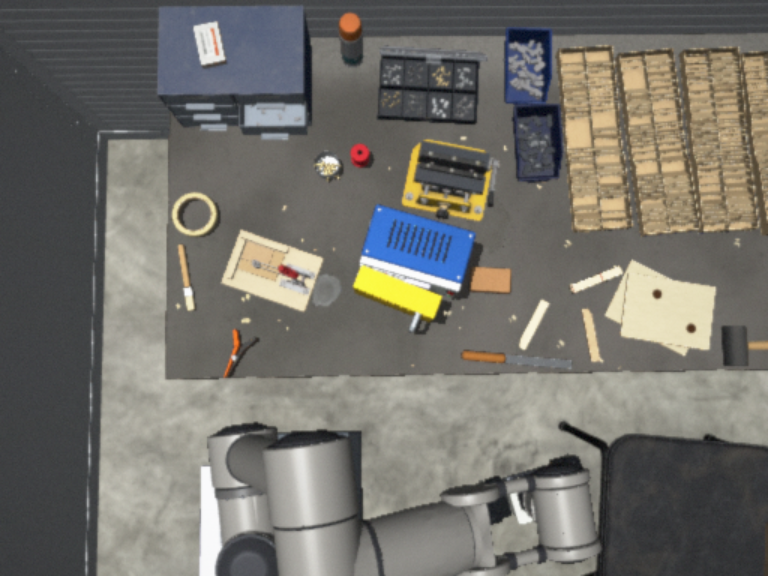

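The scene picture shows the blue box at (370,265) with the yellow door at (395,290) and its handle at (432,300). In the top view the box is at (418,248), the door at (400,292), the handle at (420,320) and the clamp at (235,352), all in enlarged 768x576 pixels. Next I measure.

```bash
python3 - <<'E'
from h import *
for n in("top","scene"):
    c=np.load(n+"0.npy",allow_pickle=True).item(); W=cloud(c); hsv=cv2.cvtColor(c["img"],cv2.COLOR_RGB2HSV)
    near=(np.abs(W[...,0]-.55)<.25)&(np.abs(W[...,1]-0)<.5)
    for nm,lo,hi in(("blue",(105,150,60),(125,255,255)),("yel",(22,180,80),(32,255,255)),("white",(0,0,200),(180,40,255)),("all",(0,0,0),(180,255,255))):
        m=(cv2.inRange(hsv,lo,hi)>0)&near&(W[...,2]>.11)&(W[...,2]<.17)
        if nm=="all":
            m&=(cv2.inRange(hsv,(0,0,0),(180,70,255))>0)
        k,l,s,_=cv2.connectedComponentsWithStats(m.astype(np.uint8))
        for i in range(1,k):
            if s[i,4]<12: continue
            q=W[l==i]; r=cv2.minAreaRect((q[:,:2]*1000).astype(np.float32))
            print(n,nm,s[i],"z",np.percentile(q[:,2],[5,50,95]).round(4),"rect",np.round(r[0],1),np.round(r[1],1),round(r[2],1), "box",cv2.boxPoints(r).round().tolist())
E
```

```text
top blue [ 242  137   75   52 2124] z [0.1393 0.1446 0.1501] rect [ 614.9 -326.1] [217.9 110.9] 72.9 box [[530.0, -414.0], [636.0, -447.0], [700.0, -238.0], [594.0, -206.0]]
top yel [236 178  58  35 890] z [0.1302 0.1396 0.1453] rect [ 513.  -279.9] [176.9  50.6] 68.3 box [[457.0, -353.0], [504.0, -371.0], [569.0, -207.0], [522.0, -188.0]]
top white [240 171  67  23 419] z [0.1172 0.1409 0.1469] rect [ 548.3 -304.9] [212.9  25.7] 73.2 box [[505.0, -403.0], [530.0, -411.0], [591.0, -207.0], [567.0, -199.0]]
top white [274 208   6  10  24] z [0.1303 0.1348 0.1403] rect [ 455.1 -315.9] [ 7.2 29.1] 70.6 box [[440.0, -314.0], [468.0, -324.0], [470.0, -317.0], [443.0, -308.0]]
top all [324 126   6  12  46] z [0.1103 0.1203 0.1281] rect [ 716.1 -483.8] [13.2 39.9] 75.8 box [[695.0, -485.0], [734.0, -495.0], [737.0, -482.0], [698.0, -473.0]]
top all [240 170  67  25 517] z [0.1163 0.1396 0.1466] rect [ 548.2 -304.9] [212.9  28.1] 73.3 box [[504.0, -403.0], [531.0, -411.0], [592.0, -207.0], [565.0, -199.0]]
top all [273 208   7  13  43] z [0.1251 0.1334 0.1391] rect [ 451.8 -314.3] [ 9.6 39. 
[... 566 characters left out ...]
 -327.0], [446.0, -293.0]]
scene all [243 130  11   4  31] z [0.1114 0.1194 0.1268] rect [ 715.3 -480.3] [14.7 40.8] 79.1 box [[694.0, -484.0], [734.0, -491.0], [737.0, -477.0], [697.0, -469.0]]
scene all [223 157  63  41 536] z [0.12   0.1394 0.1438] rect [ 553.1 -300.6] [218.6  47.4] 80.8 box [[512.0, -405.0], [559.0, -412.0], [594.0, -197.0], [547.0, -189.0]]
scene all [206 175   6   7  22] z [0.1105 0.1166 0.1221] rect [ 661.6 -219.9] [ 6.6 23. ] 75.9 box [[650.0, -220.0], [672.0, -226.0], [674.0, -220.0], [651.0, -214.0]]
scene all [280 181  10  15  66] z [0.1144 0.1303 0.1356] rect [ 448.9 -318.5] [26.3 43.7] 68.9 box [[424.0, -323.0], [465.0, -339.0], [474.0, -314.0], [433.0, -298.0]]
```

```bash
python3 - <<'E'
from h import *
t=np.load("top0.npy",allow_pickle=True).item();s=np.load("scene0.npy",allow_pickle=True).item()
a=cv2.resize(t["img"][130:230,225:335],(600,545),interpolation=cv2.INTER_CUBIC)
cv2.imwrite("pics/topc.png",a[...,::-1])
b=cv2.resize(s["img"][130:240,190:310],(600,550),interpolation=cv2.INTER_CUBIC)
cv2.imwrite("pics/scc.png",b[...,::-1])
E
```

```text
(no output)
```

View pics/topc.png

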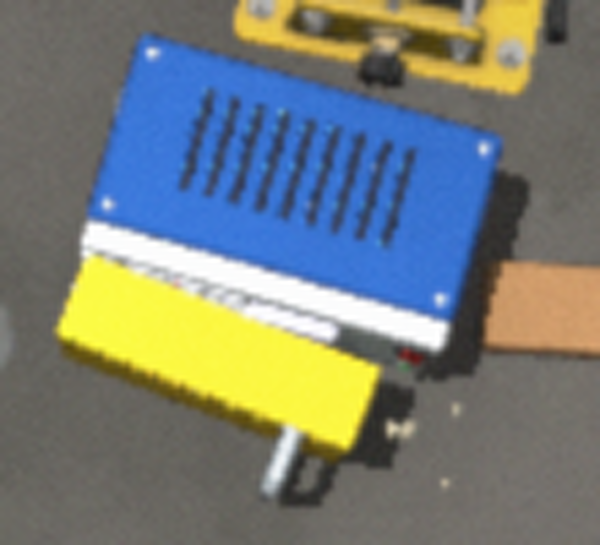

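View pics/scc.png

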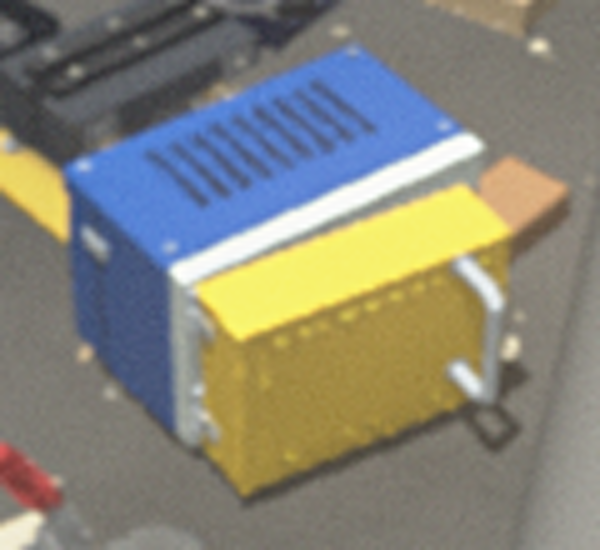

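The door is ajar by about 4.6° and the extractor's yaw is about -17.1°. I estimate the hinge at (573,-206) and the handle at (439,-311), and both views agree on the handle. Now a check for obstacles in the sweep area.

```bash
python3 - <<'E'
from h import *
for n in("top","scene"):
    W=cloud(np.load(n+"0.npy",allow_pickle=True).item()); 
    print(n)
    for x in np.arange(.34,.62,.03):
        print(round(x,2),[int(1000*np.percentile(W[...,2][m],98)) if (m:=(np.abs(W[...,0]-x)<.015)&(np.abs(W[...,1]-y)<.02)).sum()>2 else -1 for y in np.arange(.1,-.42,-.04)])
h=np.array([573,-206.]);
for th in range(5,100,5):
    f=np.radians(162.9-th);r=np.radians(252.9-th)
    p=h+86*np.array([np.cos(f),np.sin(f)])+147*np.array([np.cos(r),np.sin(r)]); print(th,p.round(1),end=" ")
    if th>5: print((p-o).round(1))
    o=p
E
```

```text
top
0.34 [21, 6, 6, 8, 5, 6, 6, 6, 1668, 8, 5, 6, 6]
0.37 [23, 20, 5, 7, 7, 6, 9, 5, 7, 5, 7, 7, 5]
0.4 [20, 25, 6, 9, 5, 6, 7, 5, 8, 7, 6, 7, 8]
0.43 [18, 22, 17, 5, 7, 7, 7, 7, 5, 7, 135, 8, 6]
0.46 [10, 8, 7, 5, 7, 5, 6, 7, 7, 6, 141, 144, 7]
0.49 [8, 6, 6, 18, 23, 6, 8, 6, 8, 142, 145, 147, 144]
0.52 [7, 17, 24, 25, 26, 23, 6, 142, 146, 147, 146, 145, 147]
0.55 [30, 26, 27, 146, 141, 58, 6, 140, 146, 146, 147, 150, 151]
0.58 [37, 36, 65, 144, 146, 28, 6, 7, 149, 151, 150, 150, 150]
0.61 [36, 37, 47, 34, 27, 24, 6, 5, 150, 151, 151, 151, 152]
scene
0.34 [17, 2, 2, 2, 2, 3, -1, -1, -741, -743, -744, -742, -744]
0.37 [20, 18, 4, 3, 3, 2, 2, 3, 3, 0, -741, -739, -743]
0.4 [20, 20, 3, 3, 3, 3, 3, 3, 2, 2, 2, -740, -741]
0.43 [20, 19, 10, 3, 3, 3, 3, 2, 3, 2, 130, 2, 1]
0.46 [8, 4, 3, 2, 3, 3, 2, 2, 3, 2, 137, 141, 3]
0.49 [2, 3, 2, 17, 21, 3, 2, 3, 135, 140, 141, 142, 139]
0.52 [2, 19, 20, 20, 23, 15, 3, 139, 141, 142, 142, 143, 145]
0.55 [34, 20, 24, 144, 131, 19, 3, 139, 141, 143, 144, 146, 147]
0.58 [35, 52, 65, 143, 68, 0, 2, 131, 146, 146, 147, 148, 148]
0.61 [35, 35, 49, 35, 20, 18, 3, 2, 146, 148, 149, 147, 148]
5 [ 438.  -309.8] 10 [ 429.5 -297.7] [-8.5 12.2]
15 [ 422.  -284.8] [-7.4 12.9]
20 [ 415.7 -271.4] [-6.3 13.5]
25 [ 410.6 -257.4] [-5.1 14. ]
30 [ 406.8 -243.1] [-3.9 14.3]
35 [ 404.2 -228.4] [-2.6 14.6]
40 [ 402.9 -213.6] [-1.3 14.8]
45 [ 402.8 -198.8] [-0.  14.9]
50 [ 404.1 -184. ] [ 1.3 14.8]
55 [ 406.7 -169.3] [ 2.6 14.6]
60 [ 410.5 -155. ] [ 3.8 14.4]
65 [ 415.6 -141. ] [ 5.1 14. ]
70 [ 421.8 -127.5] [ 6.3 13.5]
75 [ 429.3 -114.7] [ 7.4 12.9]
80 [ 437.8 -102.5] [ 8.5 12.2]
85 [447.3 -91.1] [ 9.5 11.4]
90 [457.8 -80.6] [10.5 10.5]
95 [469.2 -71. ] [11.4  9.6]
```

Request:
arm_command --pt "18 12 0" --pt "18 12 0" --pt "18 12 0" --pt "18 12 0" --pt "18 12 0" --pt "18 12 0" --pt "18 12 0" --pt "18 12 0" --pt "18 12 0" --pt "18 12 0" --pt "18 12 0" --pt "18 12 0" --pt "18 12 0" --pt "18 12 0" --pt "18 12 0" --pt "18 12 0" --pt "14 4 0" --pt "0 0 0" --pt "0 0 0" --spin '[8, 8, 8, 8, 8, 8, 8, 8, 8, 8, 8, 8, 8, 8, 8, 8, 8, 7, 0]' --jaw 0.1 --squeeze 20

```text
time: 2.0
tool_pos: [0.4392, -0.3105, 0.4042]
tool_rot: [3.141, -0.001, 2.762]
contact_force: [-0.2, -0.1, -0.2]
opening: 0.0506
grip_force: 0.0
```

Request:
arm_command --pt "0 0 -22" --pt "0 0 -22" --pt "0 0 -22" --pt "0 0 -22" --pt "0 0 -22" --pt "0 0 -20" --pt "0 0 0" --spin '[0, 0, 0, 0, 0, 0, 0]'

```text
time: 2.7
tool_pos: [0.4379, -0.3104, 0.2722]
tool_rot: [3.139, -0.006, 2.756]
contact_force: [-0.3, -0.1, -0.5]
opening: 0.0503
grip_force: 0.0
```

Request:
arm_command --pt "0 0 0" --pt "0 0 0" --pt "0 0 0" --pt "0 0 0" --pt "0 0 0" --pt "0 0 0" --pt "0 0 0" --pt "0 0 0" --spin '[0, 0, 0, 0, 0, 0, 0, 0]' --jaw -1 --squeeze 20

```text
time: 3.5
tool_pos: [0.4406, -0.3095, 0.2753]
tool_rot: [3.138, 0.004, 2.759]
contact_force: [11.4, 8.7, 1.0]
opening: 0.0093
grip_force: 20.0
```

Request:
arm_command --pt "-4 6 0" --pt "-4 6 0" --pt "-4 6 0" --pt "-4 7 0" --pt "-3 7 0" --pt "-3 7 0" --pt "-3 7 0" --pt "-2 7 0" --pt "-2 7 0" --pt "-2 7 0" --pt "-1 7 0" --pt "-1 8 0" --pt "-1 7 0" --pt "0 8 0" --pt "0 7 0" --pt "0 8 0" --spin '[-2.5, -2.5, -2.5, -2.5, -2.5, -2.5, -2.5, -2.5, -2.5, -2.5, -2.5, -2.5, -2.5, -2.5, -2.5, -2.5]'

```text
time: 5.1
tool_pos: [0.4046, -0.1988, 0.2753]
tool_rot: [-3.141, 0.001, 2.06]
contact_force: [-3.1, -0.5, 3.5]
opening: 0.0095
grip_force: 20.0
```

Request:
arm_command --pt "0 7 0" --pt "1 8 0" --pt "1 7 0" --pt "1 8 0" --pt "2 7 0" --pt "2 7 0" --pt "2 7 0" --pt "2 7 0" --pt "3 7 0" --pt "3 7 0" --pt "3 7 0" --pt "4 6 0" --pt "4 6 0" --pt "4 6 0" --pt "4 6 0" --pt "5 6 0" --pt "5 6 0" --pt "5 5 0" --pt "5 5 0" --pt "6 5 0" --spin '[-2.5, -2.5, -2.5, -2.5, -2.5, -2.5, -2.5, -2.5, -2.5, -2.5, -2.5, -2.5, -2.5, -2.5, -2.5, -2.5, -2.5, -2.5, -2.5, -2.5]'

```text
time: 7.1
tool_pos: [0.4685, -0.07, 0.2753]
tool_rot: [3.135, 0.002, 1.187]
contact_force: [6.2, -9.2, -6.1]
opening: 0.0099
grip_force: 20.0
```

Request:
arm_command --pt "6 4 0" --pt "6 4 0" --pt "6 4 0" --pt "0 0 0" --pt "0 0 0" --pt "0 0 0" --spin '[-2.5, -2.5, -2.5, 0, 0, 0]'

```text
time: 7.7
tool_pos: [0.4862, -0.0581, 0.2753]
tool_rot: [3.136, 0.001, 1.058]
contact_force: [4.5, -7.0, -3.5]
opening: 0.0097
grip_force: 20.0
```

```bash
python3 - <<'E'
from h import *
c=read_camera("scene"); np.save("scene1.npy",c,allow_pickle=True)
cv2.imwrite("pics/s1.png",cv2.resize(c["img"][110:270,150:350],(800,600))[...,::-1]); print(observe()["qpos"])
E
```

```text
[-0.2750914   0.4279862   1.79750907 -0.00234506  0.91075798  0.23936514]
```

View pics/s1.png

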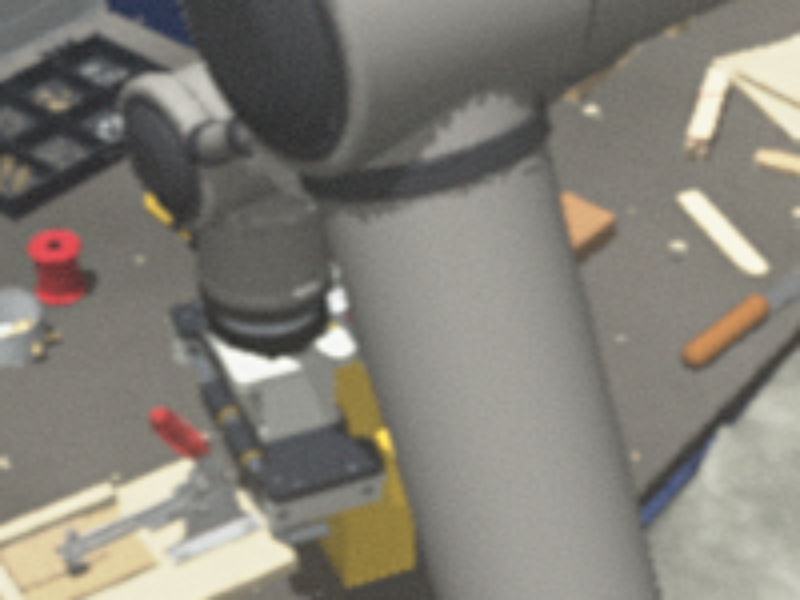

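Request:
arm_command --pt "0 0 0" --pt "0 0 0" --pt "0 0 0" --pt "0 0 0" --pt "0 0 15" --pt "0 0 20" --pt "0 0 25" --pt "0 0 25" --pt "0 0 25" --pt "0 0 20" --pt "0 0 0" --spin '[0, 0, 0, 0, 0, 0, 0, 0, 0, 0, 0]' --jaw 0.0

```text
time: 8.85
tool_pos: [0.4853, -0.0568, 0.4073]
tool_rot: [3.136, -0.001, 1.058]
contact_force: [-0.1, 1.0, -0.2]
opening: 0.046
grip_force: 0.0
```

```bash
python3 - <<'E'
from h import *
for n in("top","scene"):
    c=read_camera(n); np.save(n+"2.npy",c,allow_pickle=True); W=cloud(c); hsv=cv2.cvtColor(c["img"],cv2.COLOR_RGB2HSV)
    for nm,lo,hi in(("or",(5,150,100),(18,255,255)),("yel",(20,150,60),(33,255,255)),("red",(172,130,80),(180,255,255)),("red0",(0,130,80),(5,255,255))):
        m=(cv2.inRange(hsv,lo,hi)>0)&(W[...,2]>.05)&(W[...,2]<.16)&(np.abs(W[...,0]-.5)<.13)&(W[...,1]<-.04)&(W[...,1]>-.45)
        k,l,s,_=cv2.connectedComponentsWithStats(m.astype(np.uint8))
        for i in range(1,k):
            if s[i,4]<4: continue
            q=W[l==i]; t=q[q[:,2]>np.percentile(q[:,2],95)-.012]; r=cv2.minAreaRect((t[:,:2]*1000).astype(np.float32))
            print(n,nm,s[i],"z",np.percentile(q[:,2],[5,95]).round(3),len(t),np.round(r[0],1),np.round(r[1],1),round(r[2],1),cv2.boxPoints(r).round().tolist())
a=np.load("top2.npy",allow_pickle=True).item()["img"][130:240,215:335]
b=np.load("scene2.npy",allow_pickle=True).item()["img"][130:240,190:310]
cv2.imwrite("pics/c2.png",cv2.resize(np.hstack([a,b]),(800,367),interpolation=cv2.INTER_CUBIC)[...,::-1])
E
```

```text
top or [259 187   5   9  31] z [0.112 0.137] 25 [ 527.7 -269.1] [11.  22.8] 70.8 [[515.0, -271.0], [537.0, -278.0], [540.0, -268.0], [519.0, -260.0]]
top yel [199 169  41  58 902] z [0.134 0.145] 871 [ 508.1 -138.8] [ 50.5 179.5] 60.3 [[418.0, -116.0], [574.0, -205.0], [599.0, -161.0], [443.0, -72.0]]
scene or [252 183   6  19  60] z [0.076 0.131] 27 [ 523.8 -262.9] [11.9 18. ] 56.0 [[513.0, -263.0], [528.0, -273.0], [535.0, -263.0], [520.0, -253.0]]
scene yel [228 208  25  49 394] z [0.059 0.142] 203 [ 468.7 -114. ] [48.7 95.5] 60.0 [[415.0, -111.0], [498.0, -159.0], [522.0, -117.0], [440.0, -69.0]]
scene yel [225 213   5   6  12] z [0.135 0.142] 12 [ 503.6 -111.2] [ 9.8 23.7] 64.7 [[491.0, -111.0], [512.0, -121.0], [516.0, -112.0], [495.0, -102.0]]
scene yel [228 220   6   6  14] z [0.137 0.142] 14 [479.5 -99.3] [ 9.5 22.9] 62.9 [[467.0, -98.0], [488.0, -109.0], [492.0, -100.0], [472.0, -90.0]]
scene yel [233 220   3   2   4] z [0.139 0.143] 4 [ 474.5 -107.1] [3.3 8.5] 57.0 [[470.0, -106.0], [477.0, -111.0], [479.0, -108.0], [472.0, -103.0]]
scene yel [233 223   5   6  14] z [0.135 0.14 ] 14 [462.8 -97. ] [10.3 19.5] 38.4 [[453.0, -93.0], [465.0, -108.0], [473.0, -101.0], [461.0, -86.0]]
scene yel [236 254   4   4   7] z [0.051 0.062] 7 [439.2 -74.7] [8.8 3.5] 61.3 [[436.0, -78.0], [439.0, -79.0], [443.0, -72.0], [440.0, -70.0]]
scene red0 [192 220   9  11  45] z [0.104 0.138] 12 [558.8 -44.1] [7.3 8.9] 41.8 [[553.0, -43.0], [559.0, -50.0], [564.0, -45.0], [559.0, -38.0]]
```

View pics/c2.png

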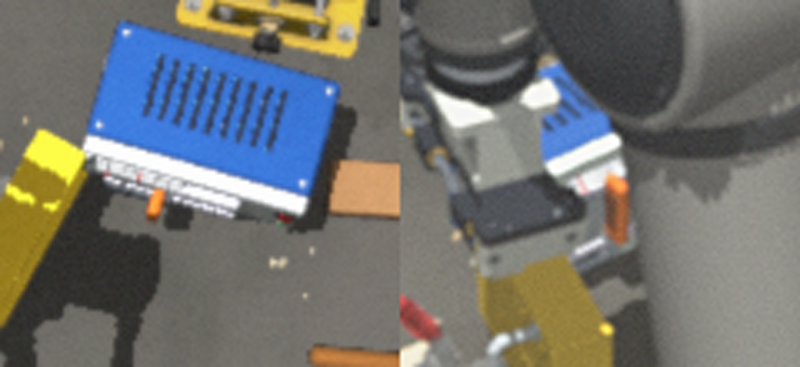

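Door is at about 102° and the orange tab at (528,-269), at (155,205) in the left crop. This matches the prediction.

Request:
arm_command --pt "4 -18 0" --pt "4 -18 0" --pt "4 -18 0" --pt "4 -18 0" --pt "4 -18 0" --pt "4 -18 0" --pt "4 -18 0" --pt "3 -18 0" --pt "3 -18 0" --pt "3 -17 0" --pt "3 -17 0" --pt "3 -17 0" --pt "0 0 0" --pt "0 0 0" --spin '[8, 8, 8, 8, 8, 8, 8, 8, 8, 8, 8, 8, 6.3, 0]'

```text
time: 10.35
tool_pos: [0.5278, -0.2702, 0.4026]
tool_rot: [3.14, -0.003, 2.844]
contact_force: [-0.1, 0.6, -1.1]
opening: 0.0461
grip_force: 0.0
```

Request:
arm_command --pt "0 0 -22" --pt "0 0 -22" --pt "0 0 -22" --pt "0 0 -22" --pt "0 0 -22" --pt "0 0 -21" --pt "0 0 0" --pt "0 0 0" --spin '[0, 0, 0, 0, 0, 0, 0, 0]'

```text
time: 11.15
tool_pos: [0.5279, -0.2695, 0.2734]
tool_rot: [3.141, -0.001, 2.842]
contact_force: [1.1, -1.0, 0.8]
opening: 0.0463
grip_force: 0.0
```

Request:
arm_command --pt "0 0 0" --pt "0 0 0" --pt "0 0 0" --pt "0 0 0" --pt "0 0 0" --pt "0 0 0" --pt "0 0 0" --spin '[0, 0, 0, 0, 0, 0, 0]' --jaw -1 --squeeze 30

```text
time: 11.85
tool_pos: [0.5281, -0.2694, 0.2742]
tool_rot: [3.141, 0.001, 2.844]
contact_force: [0.5, 4.3, 4.9]
opening: 0.0118
grip_force: 30.0
```

Request:
arm_command --pt "-0.9 -2.9 0" --pt "-0.9 -2.9 0" --pt "-0.9 -2.9 0" --pt "-0.9 -2.9 0" --pt "-0.9 -2.9 0" --pt "-0.9 -2.9 0" --pt "-0.9 -2.9 0" --pt "-0.9 -2.9 0" --pt "-0.9 -2.9 0" --pt "-0.7 -2.6 0" --pt "0 0 0" --pt "0 0 0" --pt "0 0 0" --pt "0 0 0" --spin '[0, 0, 0, 0, 0, 0, 0, 0, 0, 0, 0, 0, 0, 0]'

```text
time: 13.25
tool_pos: [0.5195, -0.2976, 0.2742]
tool_rot: [3.14, 0.0, 2.844]
contact_force: [1.9, 8.5, 5.2]
opening: 0.0118
grip_force: 30.0
```

```bash
python3 - <<'E'
from h import *
ims=[]
for n,(r,q) in {"top":(160,225),"scene":(150,220)}.items():
    c=read_camera(n); np.save(n+"3.npy",c,allow_pickle=True); ims.append(cv2.resize(c["img"][r:r+75,q:q+100],(400,300),interpolation=cv2.INTER_CUBIC))
cv2.imwrite("pics/c3.png",np.hstack(ims)[...,::-1])
o=observe(); print(o["tool_pos"],o["contact_force"],o["grip_force"])
E
```

```text
[ 0.51948933 -0.2975924   0.27422352] [2.30152362 8.07557858 6.13167465] 30.002476572990417
```

View pics/c3.png

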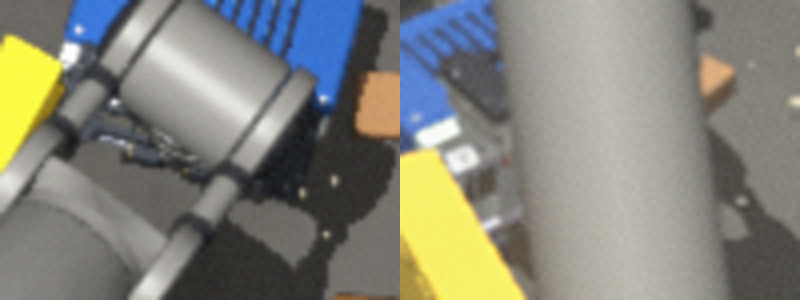

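The camera views are blocked by the arm. The measured travel from the shut position is 29.5 mm. The pull along the slide is 8.4 N, which corresponds to 29.4 mm on the spring. Both agree with half.

```bash
python3 -c "
from h import *
print(hand_in())"
```

```text
the job is handed in; nothing more can be done
None
```

I handed the job in with the door open at about 102° and the gate held by its orange grip at about 29.5 mm, with 30 N of grip. The gate position comes from arm travel and spring force, because the arm blocked the camera view of the pointer, and the hand-in returned no verdict.

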